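# Sort the bench after plating

## Task

Plating is finished, so sort what is left in the middle of the bench: stand the two loose screw-cap tubes in the two free wells of the tube rack, stack the two Petri dishes one on the other between the wires of the dish rack, and stand the white screw-cap bottle in the shallow tray beside the brown bottle that is already there. Everything ends upright, all the way down in its place and let go; put things down rather than drop them, do not knock any over, and do not disturb the tube already in the rack or the bottle already in the tray.

Things in the scene. Friction and masses are not known exactly. Their poses are not given: they have to be found in the camera images.
- tube_a: 50 mL screw-cap centrifuge tube with a flat foot, standing upright on the worktop: 116 mm tall, body 28 mm in diameter, cap 34 mm in diameter over the top 14 mm. Origin: centre of its underside; z up along the tube. Round, so its yaw does not matter.
- tube_b: 50 mL screw-cap centrifuge tube with a flat foot, standing upright on the worktop: 116 mm tall, body 28 mm in diameter, cap 34 mm in diameter over the top 14 mm. Origin: centre of its underside; z up along the tube. Round, so its yaw does not matter. Alike tube_a; either may go in either free well.
- dish_a: Flat round Petri dish with its lid on, lying on the worktop: 15 mm high, 64 mm across where the fingers meet it. Origin: centre of its underside; z up. Round, so its yaw does not matter.
- dish_b: Flat round Petri dish with its lid on, lying on the worktop: 15 mm high, 64 mm across where the fingers meet it. Origin: centre of its underside; z up. Round, so its yaw does not matter. Alike dish_a; either may be the lower.
- bottle: White reagent bottle with a white screw cap, standing on the worktop among the tubes and dishes: 100 mm tall; body 54 mm in diameter up to 87 mm high, cap 35 mm in diameter above that. Origin: centre of its underside; z up. Yaw does not matter.
- tube_rack: White rack, fixed, 64 (x) x 204 (y) x 52 mm tall; top plate's face 48 mm above the bench, floor on which tubes stand 4 mm above it. One row of three round wells, 38 mm wide plus a 4 mm chamfer, at x = 0, y = -60, 0, +60 mm; y = -60 is taken, the others free. Origin: centre of its underside, z up. Fingers that close along its x axis clear the neighbouring tubes.
- dish_rack: Wire rack, fixed, for one column of dishes round its origin (centre of its underside, z up). White base 88 (x) x 124 (y) mm; its top, 8 mm above the bench, carries the lower dish. Two dark 5 mm steel wire hoops, 55 mm tall, on the +-y sides: uprights at x = +-29.5, y = +-29.5 mm, tops bowed out to y = +-46. Its x sides are open: fingers closing along x pass between the uprights.
- bottle_tray: Shallow grey spill tray, fixed, 124 (x) x 196 mm (y) with a 5 mm lip outside, 25 mm high, walls 4 mm, floor 4 mm above the bench. Origin: centre of its underside, z up. A brown bottle already stands in its -y half (about y = -48 mm); the +y half (centre about y = +45 mm) is free. Fingers that close along its x axis clear that bottle.
- rack_tube: A tube like tube_a, already standing in the rack's well at rack y = -60 mm. To be left alone. Origin: centre of its underside.
- tray_bottle: Brown reagent bottle with a black screw cap, 95 mm tall, 52 mm in diameter, already standing in the -y half of the tray. To be left alone. Origin: centre of its underside.
Not all that is in view belongs to the job. Leave any orange look-alike of the dish_b alone.

How it is judged:
At the end, for the whole second after the job is handed in: Tubes upright (0.12 rad) on the rack floor in the two free wells; dishes flat (0.1 rad), one stack between the wires, each within 14 mm of its centre; bottle upright (0.1 rad) on the tray floor inside the walls; all released and at rest (x of tube_a in the frame of tube_rack between -0.012 and 0.012 m and y of tube_a in the frame of tube_rack between -0.074 and 0.074 m and z of each of tube_a, tube_b in the frame of tube_rack below 0.01 m and angle between each of tube_a, tube_b's own z axis and vertical below 0.12 rad and linear speed of each of tube_a, tube_b, dish_a, dish_b, bottle below 0.02 m/s and contact force between the fingers and tube_a below 0.05 N and x of tube_b in the frame of tube_rack between -0.012 and 0.012 m and y of tube_b in the frame of tube_rack between -0.074 and 0.074 m and contact force between the fingers and tube_b below 0.05 N and horizontal distance between each of dish_a, dish_b and dish_rack below 0.014 m and z of each of dish_a, dish_b in the frame of dish_rack below 0.028 m and angle between each of dish_a, dish_b, bottle's own z axis and vertical below 0.1 rad and contact force between the fingers and dish_a below 0.05 N and contact force between the fingers and dish_b below 0.05 N and x of bottle in the frame of bottle_tray between -0.036 and 0.036 m and y of bottle in the frame of bottle_tray between -0.072 and 0.072 m and z of bottle in the frame of bottle_tray below 0.01 m and contact force between the fingers and bottle below 0.05 N); the robot touches nothing.
It fails at once if the tube that was already in the rack is moved by more than 15 mm or tipped (distance of rack_tube from where it was at the start of the episode above 0.015 m or angle between rack_tube's own z axis and vertical above 0.3 rad).
It fails at once if the bottle that was already in the tray is moved by more than 15 mm or tipped (distance of tray_bottle from where it was at the start of the episode above 0.015 m or angle between tray_bottle's own z axis and vertical above 0.3 rad).
It fails at once if one of the five things is dropped: it falls free of the fingers faster than 0.7 m/s (a drop of more than 25 mm) ((linear speed of tube_a above 0.7 m/s and contact force between the fingers and tube_a below 0.05 N) or (linear speed of dish_a above 0.7 m/s and contact force between the fingers and dish_a below 0.05 N) or (linear speed of bottle above 0.7 m/s and contact force between the fingers and bottle below 0.05 N) or (linear speed of dish_b above 0.7 m/s and contact force between the fingers and dish_b below 0.05 N) or (linear speed of tube_b above 0.7 m/s and contact force between the fingers and tube_b below 0.05 N)).
It fails at once if one of the five things is knocked over (tipped past 60 degrees) (angle between any of tube_a, dish_a, bottle, dish_b, tube_b's own z axis and vertical above 1.05 rad).
It also fails if it takes over 138 s, if anything falls off the work surface, if the arm or the gripper's body presses on something with over 40 N, if the wrist force passes 120 N, or if a joint passes its speed limit or range.

## Robot

A 6-joint arm with a two-finger parallel gripper is mounted at the origin on a cart in front of the work surface, level with it; the furniture and walls round the work are solid. World frame = base frame: x ahead of the robot, y to its left, z up, the work surface at z = 0. Lengths are in m, angles in rad, forces in N, time in s.
With the tool pointing down it reaches from about 0.4 to 0.925 m from the base axis. Payload 12.5 kg.
Tool frame: the origin (TCP) lies where the fingers leave the gripper's body, on its centre line; the fingertips stand 78 mm ahead of it and the grasp point (between the pads) lies 59 mm ahead of it (bot.grip_point_offset is the z of the grasp point in the tool frame, in m); z points along the fingers, y is the line along which they close (so a half turn about z gives the same grasp; the last joint's range is limited). The gripper opens to 95 mm and grips with 3 to 60 N. Pads are 20 mm wide; open, the fingers measure 119 mm over their backs; the gripper's body (75 mm by 180 mm) begins 59 mm behind the grasp point.
Start: joints at [-1.358, 0.491, 1.559, -0, 1.092, -0.106], TCP at [0.196, -0.594, 0.292] pointing down, gripper open.
Joint ranges: [-3.1, 3.1], [-0.84, 2.19], [0.05, 2.79], [-1.13, 4.28], [0.06, 2.93], [-2.69, 2.69]. Speed limits (rad/s): [2.22, 2.22, 2.79, 3.14, 3.14, 3.14].

## Interface

Orientations are given as a 3x3 rotation matrix whose columns are the frame's x, y, z axes.
In Python, from bench import bot gives the robot as it stands.
- The arm moves only by the shell command python3 -m jog 'ROWS' [OPENING] [FORCE]. ROWS is a JSON list of rows, 1 to 8 of them, each an object with the fields dx, dy, dz (the shift in m), rx, ry, rz (a rotation vector in rad); a field left out counts as zero; each row is the pose to reach, as a shift and turn from the pose commanded when the command began, along the tool's axes at that moment; what a row does not reach only later rows make up. A row lasts 1/10 s, in which the tool goes at most 0.05 m and 0.15 rad, less where a joint would pass 70% of its speed; a pose out of reach is approached as far as the arm can. OPENING is the finger opening in m, set as the command begins (- or left out keeps the last). The fingers move at their own pace and stop on an object; FORCE is the grip in N (left out, the last holds). Time passes only in rows, so rows that do not move let the fingers close. It prints the time, the measured TCP pose, the force, the opening and the grip force at its end. Input that does not fit is refused with a message, and nothing moves.
- bot.sense(): the state, without advancing time (a new reading comes with each control period).
- bot.camera(name): name is "scene" or "top" or "wrist"; returns a dict with "img" (480x640x3 uint8, red, green, blue), "K" (3x3 intrinsics, pixels), "R" (3x3) and "t" (3): a world point X has camera coordinates R X + t; the wrist camera has in their place "mount" (4x4, takes a point from camera to tool coordinates, whose origin is the TCP and whose axes are the flange's). Camera axes: x right, y down, z forward; pixel columns grow to the right and rows downward; lengths in m; the calibration is good to about 2 mm. A picture is of the moment at which its call begins: read the wrist's pose just before it. There is no depth.
- bot.job_done(): hands the job in; it is judged then, once.
Trained networks look in a picture, given as the dict that the camera call returned (one of the last four; its "shot" number tells which), for a name from the list of things; names that differ only in an ending like _2 or _b are one class to them, and where a whole thing is asked for, a point or a joint stands for the part that bears it (a point fixed in the world has none). Each returns a list of dicts, best first, with "confidence" (0 to 1); they miss things now and then, are a little off and sometimes report something else, mostly with a low value. They report only what shows in the picture. A call takes as long as a camera call. They do not tell look-alikes from the thing itself.
- bot.look_for(label, picture): "centre" ([x, y, z] in m, in world coordinates, good to about 4 mm: the middle of the surface that is visible of it).
The state is a dict: "clock": time; "joint_positions": joint angles; "qvel": joint speeds; "joint_torque": joint torques, N m; "tool_pos": TCP position; "tcp_rot": TCP orientation; "force": force on the tool from outside, world axes, zero at the start; "wrist_torque": the same for the moment, N m; "opening": finger opening in m; "gripper_force": force on a finger pad.
Only numpy, scipy, OpenCV 4.12 (cv2) and the standard library are available. Lean on these libraries where they do the work, as an engineer would, in place of code of your own. Each camera call takes 0.05 s, during which the arm holds its last target. There are 200 camera calls.

## Working session

There is one attempt and no reset: what is moved stays moved. The work goes in short steps, Python scripts to look and compute and a shell command to move; the robot and the scene stay as the last step left them, time stands still between calls to the robot, and variables do not carry over. Pictures are saved under pics/ and viewed, at most 15 in all, crops included, and the job is handed in when it is done.

```bash
mkdir -p pics; ls
python3 - <<'E'
from bench import bot
import cv2
s=bot.sense(); print(s['clock'],s['tool_pos'],s['tcp_rot'])
for n in ("scene","top"):
    p=bot.camera(n); cv2.imwrite(f"pics/{n}0.png",p["img"][:,:,::-1]); print(n,p["K"].tolist(),p["R"].tolist(),p["t"].tolist())
    for l in ("tube_a","dish_a","bottle","tube_rack","dish_rack","bottle_tray","rack_tube","tray_bottle"):
        print(l,[([round(float(v),3) for v in d["centre"]],round(d["confidence"],2)) for d in bot.look_for(l,p)])
E
```

```text
pics
0.0 [ 0.19587155 -0.59333291  0.29166397] [[ 9.49617046e-01  3.13412515e-01 -2.48384928e-04]
 [ 3.13412595e-01 -9.49616416e-01  1.09918979e-03]
 [ 1.08629431e-04 -1.12165633e-03 -9.99999365e-01]]
scene [[463.9390335223248, 0.0, 327.97509986867294], [0.0, 463.9390335223248, 235.3164861815846], [0.0, 0.0, 1.0]] [[-0.7601070047028099, -0.6492770831374391, -0.026011741853662552], [-0.22965078837264893, 0.3058679149775889, -0.9239617600242358], [0.6078633537247853, -0.6963361888483189, -0.3815993387031157]] [0.39511310778315845, 0.1774814529613282, 0.7740137109096896]
tube_a [([0.448, -0.07, 0.068], 0.81)]
dish_a [([0.396, 0.281, 0.008], 0.86), ([0.483, 0.043, 0.008], 0.84), ([0.539, 0.167, 0.001], 0.83), ([0.42, 0.165, 0.006], 0.74)]
bottle [([0.428, -0.155, 0.052], 0.57)]
tube_rack [([0.518, 0.357, 0.021], 0.6)]
dish_rack [([0.653, -0.009, 0.009], 0.89), ([0.451, -0.068, 0.068], 0.66), ([0.549, -0.351, 0.065], 0.66)]
bottle_tray [([0.585, -0.318, 0.012], 0.75)]
rack_tube [([0.495, 0.291, 0.082], 0.71), ([0.428, -0.155, 0.052], 0.16)]
tray_bottle [([0.55, -0.349, 0.059], 0.98)]
top 
[... 252 characters left out ...]
9844636078, -0.0066773696631168096, -0.9887984609934118]] [-0.008335049275557643, 0.516173710931542, 0.9901995065641889]
tube_a [([0.452, -0.075, 0.119], 0.74), ([0.399, -0.301, 0.117], 0.56)]
dish_a [([0.486, 0.04, 0.009], 0.96), ([0.4, 0.277, 0.005], 0.94), ([0.423, 0.163, 0.005], 0.75), ([0.542, 0.168, 0.007], 0.59)]
bottle [([0.44, -0.159, 0.074], 0.71)]
tube_rack [([0.53, 0.35, 0.054], 0.84), ([0.483, 0.038, 0.006], 0.32)]
dish_rack [([0.654, -0.026, 0.007], 0.65)]
bottle_tray [([0.551, -0.305, 0.003], 0.71)]
rack_tube [([0.509, 0.279, 0.119], 0.94), ([0.423, 0.162, 0.007], 0.38), ([0.484, 0.037, 0.009], 0.28)]
tray_bottle [([0.556, -0.353, 0.067], 0.56), ([0.439, -0.161, 0.074], 0.21)]
```

View pics/top0.png

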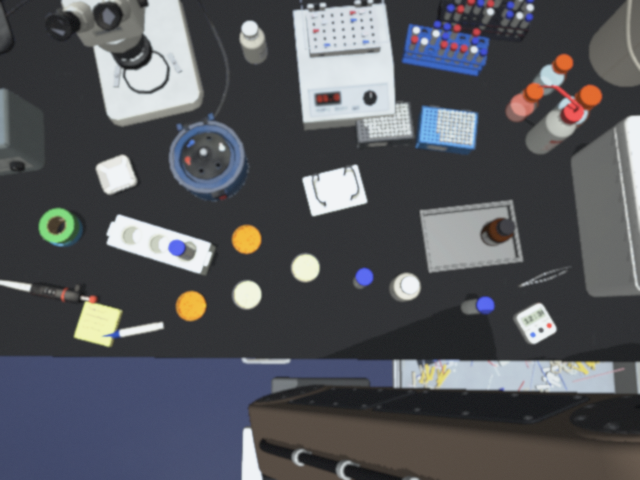

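View pics/scene0.png

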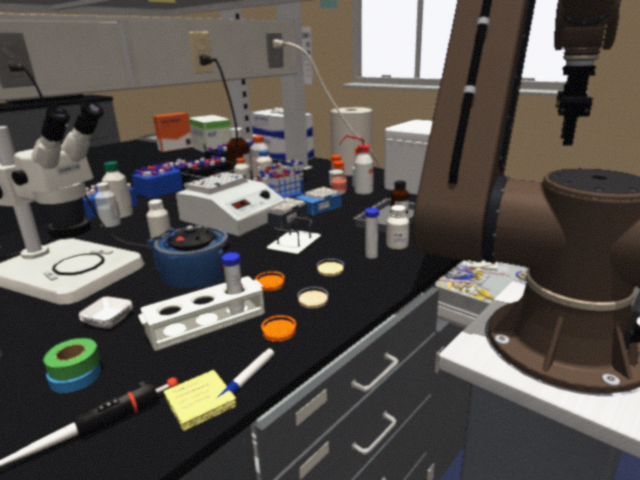

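Top view: the loose blue-capped tubes are at (364,277) and (486,305), with a third in the rack at (178,248) that stays. Cream dishes are at (305,267) and (247,294). The orange look-alikes at (246,239) and (191,305) are to be left. The white bottle is at (405,287), and the white bottle at the back, (253,40), isn't part of the job. Racks: tube rack (160,243), dish rack (335,190), tray (471,236).

```bash
cat > h.py <<'E'
import numpy as np, cv2
from scipy.optimize import minimize
def pose(p,s=None):
    if "R" in p: return np.array(p["R"]),np.array(p["t"])
    M=np.array(p["mount"]); Rw=np.array(s["tcp_rot"])@M[:3,:3]; tw=np.array(s["tool_pos"])+np.array(s["tcp_rot"])@M[:3,3]
    return Rw.T,-Rw.T@tw
def proj(p,X,s=None):
    R,t=pose(p,s); c=np.atleast_2d(X)@R.T+t; q=c@np.array(p["K"]).T; return q[:,:2]/q[:,2:]
def plane(p,uv,z,s=None):
    R,t=pose(p,s); C=-R.T@t; d=(np.c_[np.atleast_2d(uv),np.ones(len(np.atleast_2d(uv)))]@np.linalg.inv(p["K"]).T)@R
    return (C+d*((z-C[2])/d[:,2])[:,None])[:,:2]
def comp(mask,uv):
    n,l,st,ce=cv2.connectedComponentsWithStats(mask.astype(np.uint8)); 
    ys,xs=np.nonzero(l*mask); i=np.argmin((xs-uv[0])**2+(ys-uv[1])**2); return (l==l[ys[i],xs[i]]).astype(np.uint8)
def hullpts(m): return cv2.convexHull(cv2.findNonZero(m.astype(np.uint8)))[:,0]
def solid(x,y,yaw,prims):
    """prims: ('b',lx,ly,z0,z1) or ('c',d,z0,z1)"""
    P=[]
    for q in prims:
        if q[0]=='b':
            a=np.array([[i*q[1]/2,j*q[2]/2,z] for i in(-1,1) for j in(-1,1) for z in q[3:]])
        else:
            th=np.linspace(0,2*np.pi,40); a=np.array([[q[1]/2*np.cos(k),q[1]/2*np.sin(k),z] for k in th for z in q[2:]])
        P.append(a)
    P=np.vstack(P); c,s_=np.cos(yaw),np.sin(yaw)
    return P@np.array([[c,-s_,0],[s_,c,0],[0,0,1]]).T+[x,y,0]
def render(p,pts,k,shape,s=None):
    m=np.zeros((shape[0]*k,shape[1]*k),np.uint8); u=(proj(p,pts,s)*k+(k-1)/2).round().astype(np.int32)
    cv2.fillPoly(m,[cv2.convexHull(u.reshape(-1,1,2))],1); return m
def fit(p,mask,x0,prims,yaw=True,k=4,s=None):
    T=cv2.resize(mask.astype(np.uint8),None,fx=k,fy=k,interpolation=cv2.INTER_NEAREST)
    T=cv2.fillPoly(np.zeros_like(T),[cv2.convexHull(cv2.findNonZero(T))],1)
    def f(v):
        m=render(p,solid(v[0],v[1],v[2] if yaw else 0,prims),k,mask.shape,s); return 1-(m&T).sum()/(m|T).sum()
    n=3 if yaw else 2
    sim=np.vstack([x0[:n]]+[np.array(x0[:n])+d for d in np.diag([.01,.01,.08][:n])])
    r=minimize(f,x0[:n],method="Nelder-Mead",options=dict(initial_simplex=sim,xatol=2e-4,fatol=1e-5)); return r.x,r.fun
TUBE=[('c',.028,0,.102),('c',.034,.102,.116)]; DISH=[('c',.064,0,.015)]; BOT=[('c',.054,0,.087),('c',.035,.087,.1)]
E
cat > m.py <<'E'
from h import *
from bench import bot
p=bot.camera("top"); im=p["img"]; hsv=cv2.cvtColor(im,cv2.COLOR_RGB2HSV); H,S,V=cv2.split(hsv)
br=V>75
out=im[:,:,::-1].copy(); out=cv2.resize(out,None,fx=3,fy=3,interpolation=cv2.INTER_CUBIC)
def show(m,pts):
    u=cv2.convexHull((proj(p,pts)*3+1).round().astype(np.int32).reshape(-1,1,2)); cv2.polylines(out,[u],True,(255,0,255),1)
blue=(H>105)&(H<130)&(S>130)&(V>60)
for n,uv in (("tube1",(364,277)),("tube2",(486,305)),("rtube",(178,248))):
    m=comp(blue,uv); x0=plane(p,uv,.11)[0]; z0=.004 if n=="rtube" else 0
    pr=[('c',.034,.102+z0,.116+z0)]; r=fit(p,m,x0,pr,False); print(n,r,m.sum()); show(m,solid(*r[0],0,TUBE))
for n,uv,pr,y,lo in (("dish1",(305,267),DISH,0,0),("dish2",(247,294),DISH,0,0),("bot",(405,287),BOT,0,0)):
    m=comp(br,uv); r=fit(p,m,plane(p,uv,.02)[0],pr,False); print(n,r,m.sum()); show(m,solid(*r[0],0,pr))
for n,uv,pr,th in (("track",(130,232),[('b',.064,.204,0,.052)],(V>110)&(S<70)),("drack",(335,195),[('b',.088,.124,0,.008)],(V>110)&(S<70)),("tray",(450,240),[('b',.124,.196,0,.021),('b',.134,.206,.021,.025)],(V>65)&(S<90))):
    m=comp(th,uv)
    for yaw0 in (-.3,.2,):
        r=fit(p,m,list(plane(p,uv,.02)[0])+[yaw0],pr); print(n,r,m.sum())
        if yaw0==-.3 or r[1]<b[1]: b=r
    show(m,solid(*b[0],pr))
cv2.imwrite("pics/ov1.png",out[480:990,270:830]); cv2.imwrite("pics/ov2.png",out[420:1000,830:1600])
E
python3 m.py
```

```text
tube1 (array([ 0.45739139, -0.08057858]), np.float64(0.06711111111111112)) 261
tube2 (array([ 0.4049434 , -0.31281808]), np.float64(0.08032547465053208)) 263
rtube (array([0.50986904, 0.28137001]), np.float64(0.3461791110137946)) 178
dish1 (array([0.48513995, 0.03651764]), np.float64(0.05898967075532602)) 745
dish2 (array([0.42611161, 0.16068869]), np.float64(0.043454258675078905)) 759
bot (array([ 0.44203422, -0.16919885]), np.float64(0.061703292406350196)) 764
track (array([ 0.52828435,  0.34554389, -0.25806021]), np.float64(0.09956534923683413)) 3259
track (array([ 0.52841689,  0.34476173, -0.26849607]), np.float64(0.10058183657981279)) 3259
drack (array([ 0.65798397, -0.02486589,  0.26710562]), np.float64(0.0961782646582846)) 2401
drack (array([ 0.65796476, -0.02548562,  0.24907245]), np.float64(0.09766295826177851)) 2401
tray (array([ 0.55493455, -0.31624225,  0.13038486]), np.float64(0.06560257866581232)) 5892
tray (array([ 0.55595315, -0.31718816,  0.11245742]), np.float64(0.06349653337476457)) 5892
```

View pics/ov1.png

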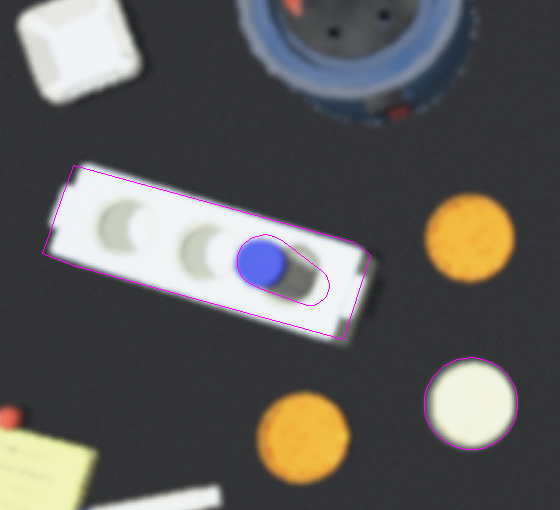

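View pics/ov2.png

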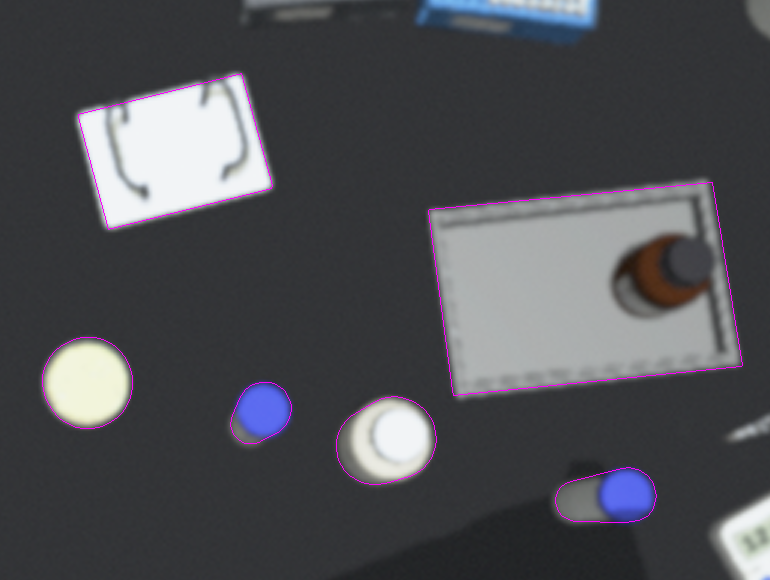

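Overlays: both cream dishes, both loose tubes, the white bottle, the dish rack and the tray outlines match the picture. The tube-rack outline is about 2–3 mm off, so I'll refine it with the wrist camera. Choices: cream dishes, not the orange ones at top-image (246,239) and (191,305). Loose tubes, not the rack tube at (178,248). White bottle at (405,287), not the one at the back (253,40).

```bash
cat > g.py <<'E'
# prints shift+rotvec in current tool axes to each target "x y z yaw_of_closing_axis"
import sys,numpy as np
from bench import bot
from scipy.spatial.transform import Rotation as Ro
s=bot.sense(); R=np.array(s["tcp_rot"]); 
print("t",round(s["clock"],1),"tcp",np.round(s["tool_pos"],4),"yaw",round(np.arctan2(R[1,1],R[0,1]),3),"j",np.round(s["joint_positions"],2))
for a in sys.argv[1:]:
    x,y,z,w=map(float,a.split()); c,n=np.cos(w),np.sin(w)
    D=np.array([[-n,c,0],[c,n,0],[0,0,-1]]).T
    D=np.column_stack([np.cross([c,n,0],[0,0,-1]),[c,n,0],[0,0,-1]])
    print(a,"->",np.round(R.T@(np.array([x,y,z])-s["tool_pos"]),4),np.round(Ro.from_matrix(R.T@D).as_rotvec(),4))
E
python3 g.py ".442 -.169 .26 .12" ".442 -.169 .114 .12"
```

```text
t 0.9 tcp [ 0.1959 -0.5935  0.2923] yaw -1.252 j [-1.36  0.49  1.56  0.    1.09 -0.11]
.442 -.169 .26 .12 -> [ 0.3667 -0.326   0.0322] [ 1.000e-04  1.000e-04 -1.372e+00]
.442 -.169 .114 .12 -> [ 0.3667 -0.326   0.1782] [ 1.000e-04  1.000e-04 -1.372e+00]
```

```bash
python3 -m jog '[{"dx": 0.367,"dy": -0.326,"dz": 0.032,"rz": -1.372},{"dx": 0.367,"dy": -0.326,"dz": 0.032,"rz": -1.372},{"dx": 0.367,"dy": -0.326,"dz": 0.032,"rz": -1.372},{"dx": 0.367,"dy": -0.326,"dz": 0.032,"rz": -1.372},{"dx": 0.367,"dy": -0.326,"dz": 0.032,"rz": -1.372},{"dx": 0.367,"dy": -0.326,"dz": 0.032,"rz": -1.372},{"dx": 0.367,"dy": -0.326,"dz": 0.032,"rz": -1.372},{"dx": 0.367,"dy": -0.326,"dz": 0.032,"rz": -1.372}]' 0.08; python3 g.py ".442 -.169 .26 .12"
```

```text
clock: 1.75
tool_pos: [0.3969, -0.2465, 0.2664]
tcp_rot: [[0.046, 0.999, 0.001], [0.999, -0.046, -0.001], [-0.001, 0.001, -1.0]]
force: [0.8, -0.4, 0.5]
opening: 0.0799
gripper_force: 0.0
t 1.8 tcp [ 0.3969 -0.2465  0.2664] yaw -0.046 j [-0.7   0.3   1.96 -0.    0.87 -0.65]
.442 -.169 .26 .12 -> [0.0795 0.0415 0.0064] [ 0.0006  0.0006 -0.1662]
```

```bash
python3 -m jog '[{},{}]' >/dev/null; python3 g.py ".442 -.169 .26 .12"
```

```text
t 1.9 tcp [ 0.3967 -0.2475  0.2664] yaw -0.05 j [-0.7   0.3   1.96 -0.    0.88 -0.65]
.442 -.169 .26 .12 -> [0.0807 0.0413 0.0064] [ 0.0002  0.0004 -0.1702]
```

```bash
python3 -m jog '[{"dx": 0.04,"dy": 0.02,"dz": 0.003,"rz": -0.1},{"dx": 0.081,"dy": 0.041,"dz": 0.006,"rz": -0.17},{"dx": 0.081,"dy": 0.041,"dz": 0.006,"rz": -0.17},{"dx": 0.081,"dy": 0.041,"dz": 0.006,"rz": -0.17}]' >/dev/null; python3 g.py ".442 -.169 .114 .12"
python3 - <<'E'
from h import *
from bench import bot
s=bot.sense();p=bot.camera("wrist"); o=p["img"][:,:,::-1].copy()
for X in (solid(.442,-.169,0,BOT),solid(.4574,-.0806,0,TUBE),solid(.4049,-.3128,0,TUBE)):
    u=proj(p,X,s); cv2.polylines(o,[cv2.convexHull(u.round().astype(np.int32).reshape(-1,1,2))],True,(255,0,255),1)
cv2.imwrite("pics/w1.png",o)
E
```

```text
t 2.4 tcp [ 0.4414 -0.1701  0.2602] yaw 0.117 j [-0.51  0.32  1.96 -0.    0.86 -0.62]
.442 -.169 .114 .12 -> [0.0011 0.0007 0.1462] [-0.      0.0003 -0.003 ]
```

View pics/w1.png

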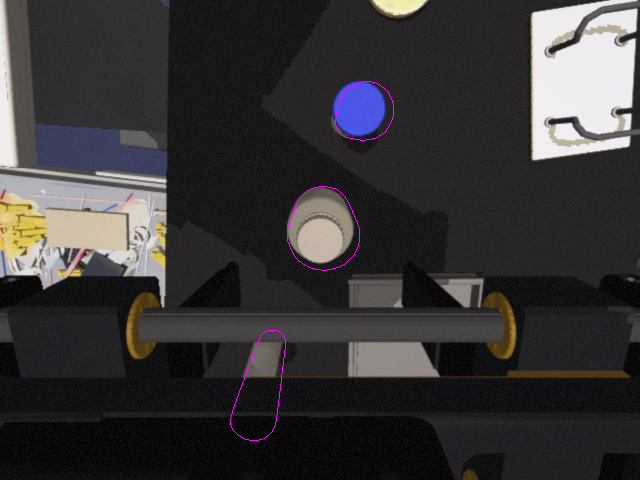

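Wrist view: the bottle is at (321,230) and tube 1 at (359,110), both within about 3 mm of the predictions. Going down.

```bash
python3 -m jog '[{"dx": 0.001,"dz": 0.04},{"dx": 0.001,"dz": 0.08},{"dx": 0.001,"dz": 0.11},{"dx": 0.001,"dz": 0.13},{"dx": 0.001,"dz": 0.146},{"dx": 0.001,"dz": 0.146}]' ; python3 -m jog '[{},{},{},{},{},{},{}]' 0.0 20; python3 -m jog '[{"dz": -0.01},{"dz": -0.03},{"dz": -0.05},{"dz": -0.06},{"dz": -0.06}]'; python3 g.py ".5495 -.2715 .2 .12" ".5495 -.2715 .121 .12"
```

```text
clock: 3.0
tool_pos: [0.4402, -0.17, 0.1127]
tcp_rot: [[-0.114, 0.993, -0.003], [0.993, 0.114, 0.001], [0.002, -0.002, -1.0]]
force: [0.1, -0.2, 0.2]
opening: 0.0801
gripper_force: 0.0
clock: 3.7
tool_pos: [0.4414, -0.1687, 0.1149]
tcp_rot: [[-0.118, 0.993, 0.001], [0.993, 0.118, -0.001], [-0.001, 0.001, -1.0]]
force: [-1.6, -2.2, 7.4]
opening: 0.0536
gripper_force: 20.0
clock: 4.2
tool_pos: [0.4416, -0.1686, 0.1755]
tcp_rot: [[-0.118, 0.993, 0.002], [0.993, 0.118, -0.001], [-0.002, 0.002, -1.0]]
force: [-0.0, -1.1, -1.0]
opening: 0.0537
gripper_force: 20.0
t 4.2 tcp [ 0.4416 -0.1686  0.1755] yaw 0.118 j [-0.5   0.45  2.05 -0.    0.64 -0.62]
.5495 -.2715 .2 .12 -> [-0.115   0.0951 -0.0241] [ 0.0022  0.0016 -0.0018]
.5495 -.2715 .121 .12 -> [-0.1149  0.0949  0.0549] [ 0.0022  0.0016 -0.0018]
```

```bash
python3 -m jog '[{"dx": -0.02,"dy": 0.017,"dz": -0.01},{"dx": -0.05,"dy": 0.04,"dz": -0.015},{"dx": -0.08,"dy": 0.065,"dz": -0.015},{"dx": -0.105,"dy": 0.085,"dz": -0.015},{"dx": -0.115,"dy": 0.095,"dz": -0.015},{"dx": -0.115,"dy": 0.095,"dz": -0.015},{"dx": -0.115,"dy": 0.095,"dz": -0.015}]'; python3 g.py ".5495 -.2715 .12 .12"
python3 -m jog '[{"dz": 0.02},{"dz": 0.04},{"dz": 0.055},{"dz": 0.062},{"dz": 0.066},{"dz": 0.068},{"dz": 0.068}]'; python3 g.py ".5495 -.2715 .119 .12"
```

```text
clock: 4.9
tool_pos: [0.5484, -0.271, 0.1881]
tcp_rot: [[-0.118, 0.993, -0.002], [0.993, 0.118, 0.001], [0.001, -0.002, -1.0]]
force: [-0.1, 0.7, -1.5]
opening: 0.0537
gripper_force: 20.0
t 4.9 tcp [ 0.5484 -0.271   0.1881] yaw 0.118 j [-0.57  0.59  1.7  -0.    0.86 -0.68]
.5495 -.2715 .12 .12 -> [-0.0007  0.0011  0.0681] [-0.0017 -0.0013 -0.002 ]
clock: 5.6
tool_pos: [0.5492, -0.2716, 0.1215]
tcp_rot: [[-0.118, 0.993, 0.0], [0.993, 0.118, -0.0], [-0.0, 0.0, -1.0]]
force: [1.2, -0.5, -1.0]
opening: 0.0539
gripper_force: 20.0
t 5.6 tcp [ 0.5492 -0.2716  0.1215] yaw 0.118 j [-0.57  0.68  1.74 -0.    0.72 -0.68]
.5495 -.2715 .119 .12 -> [0.     0.0003 0.0025] [ 0.0004  0.0004 -0.002 ]
```

```bash
python3 -m jog '[{"dz": 0.001},{"dz": 0.002},{"dz": 0.003},{"dz": 0.003}]';python3 -m jog '[{},{},{},{}]' 0.08;python3 -m jog '[{"dz": -0.02},{"dz": -0.05},{"dz": -0.09},{"dz": -0.13},{"dz": -0.14},{"dz": -0.14}]'|head -2; python3 g.py ".405 -.313 .26 -.26"  ".405 -.313 .14 -.26"
```

```text
clock: 6.0
tool_pos: [0.5492, -0.2716, 0.1189]
tcp_rot: [[-0.118, 0.993, 0.001], [0.993, 0.118, -0.0], [-0.001, 0.001, -1.0]]
force: [-1.7, 0.7, 5.6]
opening: 0.054
gripper_force: 20.0
clock: 6.4
tool_pos: [0.5491, -0.2716, 0.1182]
tcp_rot: [[-0.118, 0.993, 0.0], [0.993, 0.118, -0.0], [-0.0, 0.0, -1.0]]
force: [0.1, 0.5, -0.3]
opening: 0.0777
gripper_force: 0.0
clock: 7.0
tool_pos: [0.5494, -0.2717, 0.2597]
t 7.0 tcp [ 0.5494 -0.2717  0.2597] yaw 0.118 j [-0.57  0.51  1.63 -0.    1.   -0.68]
.405 -.313 .26 -.26 -> [-0.0241 -0.1482 -0.0006] [0.0028 0.0016 0.378 ]
.405 -.313 .14 -.26 -> [-0.0238 -0.1485  0.1194] [0.0028 0.0016 0.378 ]
```

```bash
python3 -m jog '[{"dx": -0.006,"dy": -0.04,"rz": 0.1},{"dx": -0.012,"dy": -0.08,"rz": 0.2},{"dx": -0.018,"dy": -0.12,"rz": 0.3},{"dx": -0.024,"dy": -0.148,"rz": 0.378},{"dx": -0.024,"dy": -0.148,"rz": 0.378},{"dx": -0.024,"dy": -0.148,"rz": 0.378}]' 0.06|head -2; python3 g.py ".405 -.313 .14 -.26"
python3 - <<'E'
from h import *
from bench import bot
s=bot.sense();p=bot.camera("wrist"); im=p["img"]; o=im[:,:,::-1].copy()
u=proj(p,solid(.405,-.313,0,TUBE),s); cv2.polylines(o,[cv2.convexHull(u.round().astype(np.int32).reshape(-1,1,2))],True,(255,0,255),1)
for X in ([[.405,-.313,.116]],):print(proj(p,X,s))
H,S,V=cv2.split(cv2.cvtColor(im,cv2.COLOR_RGB2HSV)); b=(H>105)&(H<130)&(S>130)&(V>60); m=comp(b,proj(p,[[.405,-.313,.116]],s)[0]); M=cv2.moments(m,True); c=(M["m10"]/M["m00"],M["m01"]/M["m00"]); print(c,m.sum(),plane(p,c,.116,s))
cv2.imwrite("pics/w2.png",o)
E
```

```text
clock: 7.6
tool_pos: [0.4047, -0.3129, 0.2572]
t 7.6 tcp [ 0.4047 -0.3129  0.2572] yaw -0.26 j [-0.79  0.37  1.87  0.    0.89 -0.53]
.405 -.313 .14 -.26 -> [-1.000e-04  4.000e-04  1.172e-01] [-0.0013 -0.0008 -0.0002]
[[323.10268191 248.32360599]]
(316.75322663913266, 244.94321115126485) 1937 [[ 0.40153966 -0.30968303]]
```

View pics/w2.png

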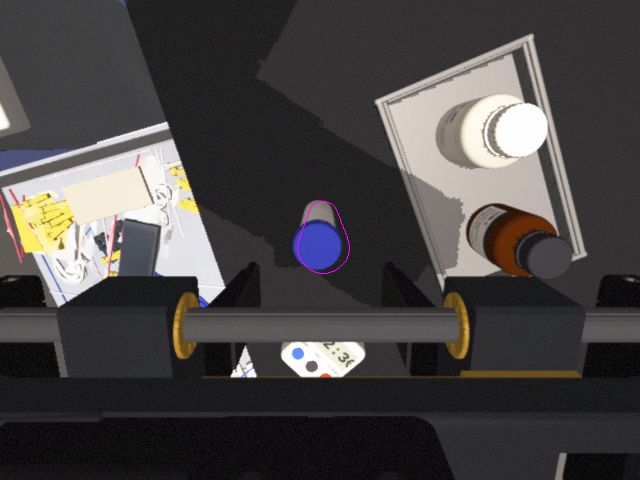

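Wrist view: the white bottle stands upright in the tray, clear of the brown one. Tube 2's cap is at (317,245), 3–4 mm from the estimate, so I'll split the difference and grasp it.

```bash
python3 -m jog '[{"dx": 0.001,"dy": -0.002,"dz": 0.04},{"dx": 0.001,"dy": -0.002,"dz": 0.08},{"dx": 0.001,"dy": -0.002,"dz": 0.105},{"dx": 0.001,"dy": -0.002,"dz": 0.117},{"dx": 0.001,"dy": -0.002,"dz": 0.117}]'|sed -n '2p;4p' ; python3 -m jog '[{},{},{},{},{},{}]' 0.0 15|sed -n '2p;4,6p'; python3 -m jog '[{"dz": -0.02},{"dz": -0.06},{"dz": -0.1},{"dz": -0.14},{"dz": -0.14}]'; python3 g.py ".45 .1 .29 -.26"
```

```text
tool_pos: [0.4037, -0.3107, 0.1397]
force: [0.2, -0.4, 0.6]
tool_pos: [0.4035, -0.3115, 0.1419]
force: [-0.8, 0.5, 6.6]
opening: 0.0333
gripper_force: 15.0
clock: 9.25
tool_pos: [0.4041, -0.312, 0.2859]
tcp_rot: [[0.257, 0.966, 0.006], [0.966, -0.257, -0.006], [-0.004, 0.007, -1.0]]
force: [0.7, 0.4, -1.1]
opening: 0.033
gripper_force: 15.0
t 9.2 tcp [ 0.4041 -0.312   0.2859] yaw -0.26 j [-0.79  0.33  1.85 -0.    0.95 -0.53]
.45 .1 .29 -.26 -> [ 0.41   -0.0615 -0.0062] [0.0071 0.0041 0.0001]
```

The opening of 33 mm means the pads caught the cap rim. I'll set the tube back down and take it 10 mm lower, on the body.

```bash
python3 -m jog '[{"dz": 0.04},{"dz": 0.08},{"dz": 0.115},{"dz": 0.132},{"dz": 0.138},{"dz": 0.142},{"dz": 0.144},{"dz": 0.144}]'|sed -n '2p;4,6p'; python3 -m jog '[{},{},{}]' 0.056|sed -n '2p;4,6p'; python3 g.py ".4037 -.3115 .131 -.26"
```

```text
tool_pos: [0.4038, -0.3119, 0.1387]
force: [0.2, 0.6, 12.1]
opening: 0.0331
gripper_force: 15.0
tool_pos: [0.4033, -0.3113, 0.1373]
force: [0.4, 0.3, -0.4]
opening: 0.0516
gripper_force: 0.0
t 10.3 tcp [ 0.4033 -0.3113  0.1373] yaw -0.26 j [-0.79  0.55  1.99 -0.    0.6  -0.53]
.4037 -.3115 .131 -.26 -> [-0.0001  0.0004  0.0063] [ 0.0002  0.0001 -0.0001]
```

```bash
python3 -m jog '[{"dz": 0.003},{"dz": 0.006},{"dz": 0.007}]'|sed -n '2p'; python3 -m jog '[{},{},{},{},{},{}]' 0.0 15|sed -n '2p;4,6p'
```

```text
tool_pos: [0.4032, -0.3112, 0.1297]
tool_pos: [0.4033, -0.3113, 0.1303]
force: [-0.8, 0.2, -0.2]
opening: 0.0328
gripper_force: 15.0
```

The fingers are flat along their whole length, so they always meet the 34 mm cap. I'll grip the cap squarely instead, with the grasp point at z≈0.108.

```bash
python3 -m jog '[{},{},{}]' 0.056|sed -n '5p'; python3 -m jog '[{"dz": -0.015},{"dz": -0.03},{"dz": -0.036},{"dz": -0.036}]'|sed -n '2p'; python3 -m jog '[{},{},{},{},{},{}]' 0.0 15|sed -n '2p;4,6p';  python3 -m jog '[{"dz": -0.02},{"dz": -0.05},{"dz": -0.09},{"dz": -0.13},{"dz": -0.13}]'|sed -n '2p;4,6p'; python3 g.py ".46 .15 .30 -.26"
python3 - <<'E'
from h import *
from bench import bot
s=bot.sense();p=bot.camera("wrist"); o=p["img"][:,:,::-1].copy()
x,y,z=s["tool_pos"]; X=solid(x,y,0,TUBE)+[0,0,z-.1665]
cv2.polylines(o,[cv2.convexHull(proj(p,X,s).round().astype(np.int32).reshape(-1,1,2))],True,(255,0,255),1)
cv2.imwrite("pics/w3.png",o)
E
```

```text
opening: 0.0508
tool_pos: [0.4035, -0.3114, 0.1668]
tool_pos: [0.4033, -0.3113, 0.1661]
force: [0.1, 0.3, -0.1]
opening: 0.0331
gripper_force: 15.0
tool_pos: [0.4042, -0.312, 0.3008]
force: [0.6, -0.0, -1.2]
opening: 0.0331
gripper_force: 15.0
t 13.1 tcp [ 0.4042 -0.312   0.3008] yaw -0.26 j [-0.79  0.32  1.83 -0.    0.99 -0.53]
.46 .15 .30 -.26 -> [ 0.4609 -0.0648 -0.0015] [0.007  0.0041 0.0001]
```

View pics/w3.png

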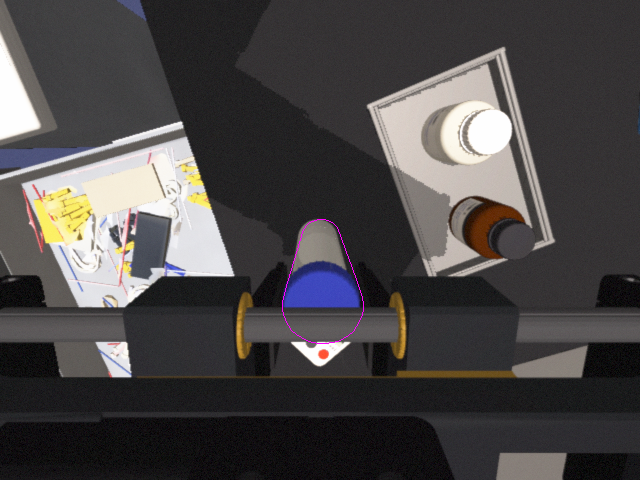

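Wrist view: the tube is held upright, its cap at (321,300) and foot at (320,225), matching the model within about 1 mm. Next, move in front of the tube rack and measure it from there.

```bash
python3 -m jog '[{"dx": 0.015,"dz": -0.02},{"dx": 0.045,"dy": -0.003,"dz": -0.04},{"dx": 0.085,"dy": -0.006,"dz": -0.06},{"dx": 0.13,"dy": -0.01,"dz": -0.06},{"dx": 0.175,"dy": -0.015,"dz": -0.06},{"dx": 0.22,"dy": -0.02,"dz": -0.06},{"dx": 0.265,"dy": -0.025,"dz": -0.06},{"dx": 0.31,"dy": -0.03,"dz": -0.06}]'|sed -n '2p;5p'; python3 -m jog '[{"dx": 0.045,"dy": -0.004},{"dx": 0.09,"dy": -0.008},{"dx": 0.135,"dy": -0.012},{"dx": 0.18,"dy": -0.016},{"dx": 0.215,"dy": -0.018},{"dx": 0.24,"dy": -0.02},{"dx": 0.253,"dy": -0.02},{"dx": 0.253,"dy": -0.02}]'|sed -n '2p;5p'
cat > r.py <<'E'
import sys
from h import *
from bench import bot
s=bot.sense(); x,y,z=s["tool_pos"]; print(np.round([x,y,z],4))
p=bot.camera("wrist"); im=p["img"]; o=im[:,:,::-1].copy(); cv2.imwrite("pics/raw_"+sys.argv[1],o); np.savez("raw.npz",K=p["K"],mount=p["mount"],R=s["tcp_rot"],t=s["tool_pos"])
rx,ry,yw=map(float,sys.argv[2:5]); c,n=np.cos(yw),np.sin(yw); A=np.array([[c,-n],[n,c]])
def poly(P,col): cv2.polylines(o,[proj(p,P,s).round().astype(np.int32).reshape(-1,1,2)],True,col,1)
th=np.linspace(0,2*np.pi,40)
for yy in (-.06,0,.06):
    q=np.c_[.023*np.cos(th),yy+.023*np.sin(th)]; poly(np.c_[q@A.T+[rx,ry],np.full(40,.048)],(255,0,255))
q=np.array([[-.032,-.102],[.032,-.102],[.032,.102],[-.032,.102]]); poly(np.c_[q@A.T+[rx,ry],np.full(4,.052)],(0,255,0)); poly(np.c_[q@A.T+[rx,ry],np.full(4,0.)],(0,255,255))
cv2.imwrite("pics/"+sys.argv[1],o)
E
python3 r.py w4.png .527 .343 -.26
```

```text
tool_pos: [0.4537, -0.0022, 0.355]
opening: 0.033
tool_pos: [0.4998, 0.2464, 0.3548]
opening: 0.0332
[0.4998 0.2464 0.3548]
```

View pics/w4.png

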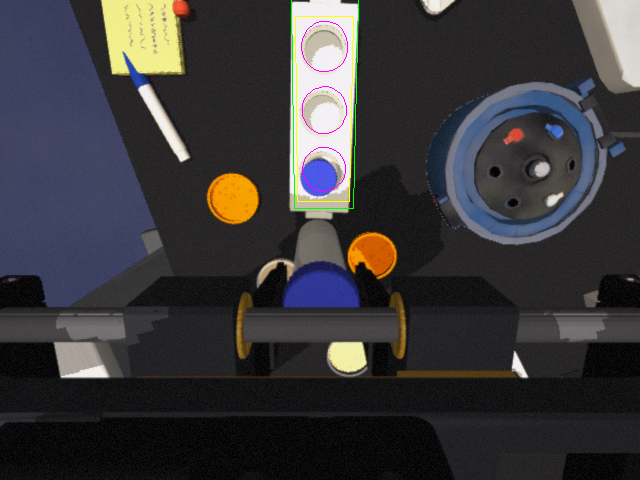

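Wrist view: the model wells overlay the real ones at (325,46) and (325,110), so the rack pose (0.527, 0.343, −0.26) is good to about 1 mm. The held tube's foot is at (320,225).

```bash
python3 g.py ".542 .401 .3548 -.26"; python3 -m jog '[{"dx": 0.02},{"dx": 0.06,"dy": 0.001},{"dx": 0.1,"dy": 0.001},{"dx": 0.135,"dy": 0.001},{"dx": 0.155,"dy": 0.001},{"dx": 0.16,"dy": 0.001},{"dx": 0.16,"dy": 0.001}]'|sed -n '2p;5p'; python3 g.py ".542 .401 .172 -.26"
```

```text
t 14.8 tcp [0.4996 0.2455 0.3551] yaw -0.259 j [ 0.34  0.33  1.64 -0.    1.17  0.6 ]
.542 .401 .3548 -.26 -> [1.612e-01 1.100e-03 1.000e-04] [-0.0013  0.0012  0.0008]
tool_pos: [0.542, 0.399, 0.3557]
opening: 0.0331
t 15.4 tcp [0.542  0.399  0.3557] yaw -0.26 j [ 0.54  0.51  1.35 -0.    1.28  0.8 ]
.542 .401 .172 -.26 -> [ 0.0021 -0.0005  0.1837] [-0.0005  0.0009 -0.0005]
```

```bash
python3 -m jog '[{"dx": 0.001,"dz": 0.03},{"dx": 0.001,"dy": -0.001,"dz": 0.065},{"dx": 0.001,"dy": -0.001,"dz": 0.095},{"dx": 0.001,"dy": -0.001,"dz": 0.115},{"dx": 0.001,"dy": -0.001,"dz": 0.125},{"dx": 0.001,"dy": -0.001,"dz": 0.135},{"dx": 0.001,"dy": -0.001,"dz": 0.145},{"dx": 0.001,"dy": -0.001,"dz": 0.155}]'|sed -n '2p;4,5p';python3 -m jog '[{"dz": 0.01},{"dz": 0.018},{"dz": 0.024},{"dz": 0.028},{"dz": 0.031},{"dz": 0.031}]'|sed -n '2p;4,5p'
```

```text
tool_pos: [0.5415, 0.401, 0.2014]
force: [0.4, -0.7, 0.3]
opening: 0.0331
tool_pos: [0.541, 0.4012, 0.1698]
force: [0.4, -1.1, -1.6]
opening: 0.0335
```

```bash
python3 -m jog '[{"dz": 0.001},{"dz": 0.002},{"dz": 0.002}]'|sed -n '2p;4,5p';python3 -m jog '[{},{},{},{}]' 0.056|sed -n '2p;4,6p'; python3 -m jog '[{"dz": -0.01},{"dz": -0.03},{"dz": -0.07},{"dz": -0.11},{"dz": -0.15},{"dz": -0.17},{"dz": -0.17}]'|sed -n '2p'; python3 g.py ".4574 -.0806 .30 -.26"; python3 r.py w5.png .527 .343 -.26
```

```text
tool_pos: [0.5413, 0.4015, 0.1695]
force: [-2.3, -2.3, 7.0]
opening: 0.0334
tool_pos: [0.5411, 0.4012, 0.168]
force: [-0.2, -0.7, -0.3]
opening: 0.0549
gripper_force: 0.0
tool_pos: [0.5414, 0.4015, 0.3424]
t 18.2 tcp [0.5414 0.4015 0.3424] yaw -0.26 j [ 0.54  0.52  1.37 -0.    1.25  0.8 ]
.4574 -.0806 .30 -.26 -> [-0.4877  0.0425  0.0404] [ 0.0043 -0.0044  0.0001]
[0.5414 0.4015 0.3424]
```

```bash
python3 -m jog '[{"dx": -0.03,"dy": 0.003},{"dx": -0.08,"dy": 0.007},{"dx": -0.13,"dy": 0.011},{"dx": -0.18,"dy": 0.016},{"dx": -0.23,"dy": 0.02},{"dx": -0.28,"dy": 0.024,"dz": 0.01},{"dx": -0.33,"dy": 0.029,"dz": 0.02},{"dx": -0.38,"dy": 0.033,"dz": 0.03}]'|sed -n '2p'; python3 -m jog '[{"dx": -0.05,"dy": 0.005,"dz": 0.01},{"dx": -0.09,"dy": 0.008,"dz": 0.01},{"dx": -0.107,"dy": 0.0095,"dz": 0.01},{"dx": -0.107,"dy": 0.0095,"dz": 0.01},{"dx": -0.107,"dy": 0.0095,"dz": 0.01}]'|sed -n '2p'
python3 - <<'E'
from h import *
from bench import bot
s=bot.sense();p=bot.camera("wrist"); im=p["img"]
H,S,V=cv2.split(cv2.cvtColor(im,cv2.COLOR_RGB2HSV)); b=(H>105)&(H<130)&(S>130)&(V>60); m=comp(b,proj(p,[[.457,-.081,.116]],s)[0]); M=cv2.moments(m,True); c=(M["m10"]/M["m00"],M["m01"]/M["m00"]); print(c,m.sum(),plane(p,c,.116,s))
t=bot.camera("top")["img"]; cv2.imwrite("pics/top1.png",t[:,:,::-1])
E
python3 g.py ".4565 -.08 .167 -.26"
```

```text
tool_pos: [0.4749, 0.0279, 0.3077]
tool_pos: [0.4574, -0.0761, 0.2983]
(318.5617501764291, 237.8849682427664) 1417 [[ 0.45355556 -0.07876835]]
t 19.7 tcp [ 0.4577 -0.0753  0.2986] yaw -0.259 j [-0.31  0.25  1.93  0.    0.96 -0.05]
.4565 -.08 .167 -.26 -> [-0.0048  0.0002  0.1316] [-0.0009 -0.0001  0.0009]
```

View pics/top1.png

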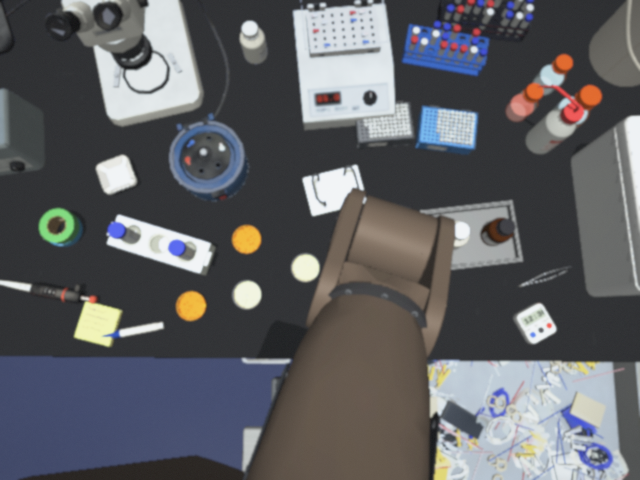

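Top view: the first tube stands in the far well, cap at (117,230). The rack tube at (178,248), the tray bottle at (498,230) and the white bottle at (460,233) are all fine. Now tube 1.

```bash
python3 -m jog '[{"dx": -0.004,"dy": -0.001,"dz": 0.03},{"dx": -0.004,"dy": -0.001,"dz": 0.07},{"dx": -0.004,"dy": -0.001,"dz": 0.105},{"dx": -0.004,"dy": -0.001,"dz": 0.125},{"dx": -0.004,"dy": -0.001,"dz": 0.132},{"dx": -0.004,"dy": -0.001,"dz": 0.132}]'|sed -n '2p;4p'; python3 -m jog '[{},{},{},{},{},{}]' 0.0 15|sed -n '2p;4,6p';  python3 -m jog '[{"dz": -0.02},{"dz": -0.06},{"dz": -0.11},{"dz": -0.16},{"dz": -0.185},{"dz": -0.185}]'|sed -n '2p;4,6p'; python3 g.py ".527 .343 .35 -.26"
python3 - <<'E'
from h import *
from bench import bot
s=bot.sense();p=bot.camera("wrist"); o=p["img"][:,:,::-1].copy()
x,y,z=s["tool_pos"]; X=solid(x,y,0,TUBE)+[0,0,z-.1665]
cv2.polylines(o,[cv2.convexHull(proj(p,X,s).round().astype(np.int32).reshape(-1,1,2))],True,(255,0,255),1)
cv2.imwrite("pics/w6.png",o[180:380,200:440])
E
```

```text
tool_pos: [0.4558, -0.0791, 0.1666]
force: [0.2, -0.8, 0.2]
tool_pos: [0.4559, -0.08, 0.1676]
force: [-0.0, 0.5, 7.2]
opening: 0.0333
gripper_force: 15.0
tool_pos: [0.4562, -0.08, 0.3555]
force: [0.2, 0.8, -0.8]
opening: 0.033
gripper_force: 15.0
t 21.5 tcp [ 0.4562 -0.08    0.3555] yaw -0.26 j [-0.32  0.19  1.85 -0.    1.1  -0.06]
.527 .343 .35 -.26 -> [ 0.427  -0.0404  0.0051] [ 0.0067  0.0005 -0.0001]
```

View pics/w6.png

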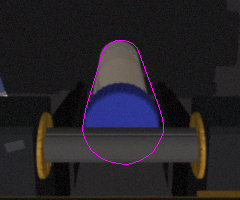

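The tube is held straight, with cap and foot matching the model. Moving to the middle well.

```bash
python3 -m jog '[{"dx": 0.015,"dy": -0.001},{"dx": 0.045,"dy": -0.004},{"dx": 0.085,"dy": -0.008},{"dx": 0.13,"dy": -0.012},{"dx": 0.175,"dy": -0.017},{"dx": 0.22,"dy": -0.021},{"dx": 0.265,"dy": -0.025},{"dx": 0.31,"dy": -0.029}]'|sed -n '2p;5p'; python3 -m jog '[{"dx": 0.04,"dy": -0.004},{"dx": 0.075,"dy": -0.008},{"dx": 0.1,"dy": -0.01},{"dx": 0.115,"dy": -0.011},{"dx": 0.117,"dy": -0.011},{"dx": 0.117,"dy": -0.011},{"dx": 0.117,"dy": -0.011}]'|sed -n '2p;5p'; python3 g.py ".527 .343 .172 -.26"
```

```text
tool_pos: [0.5071, 0.229, 0.35]
opening: 0.0334
tool_pos: [0.5269, 0.342, 0.3518]
opening: 0.0331
t 23.1 tcp [0.5269 0.342  0.3518] yaw -0.261 j [ 0.47  0.45  1.47 -0.    1.22  0.73]
.527 .343 .172 -.26 -> [ 1.100e-03 -1.000e-04  1.798e-01] [-0.0003  0.0006 -0.0009]
```

```bash
python3 -m jog '[{"dx": 0.001,"dz": 0.03},{"dx": 0.001,"dz": 0.065},{"dx": 0.001,"dz": 0.095},{"dx": 0.001,"dz": 0.115},{"dx": 0.001,"dz": 0.125},{"dx": 0.001,"dz": 0.135},{"dx": 0.001,"dz": 0.145},{"dx": 0.001,"dz": 0.152}]'|sed -n '2p;4,5p';python3 -m jog '[{"dz": 0.01},{"dz": 0.018},{"dz": 0.023},{"dz": 0.026},{"dz": 0.028},{"dz": 0.03},{"dz": 0.03}]'|sed -n '2p;4,5p'
```

```text
tool_pos: [0.5272, 0.3439, 0.1999]
force: [0.3, -0.3, 0.4]
opening: 0.0329
tool_pos: [0.5277, 0.3445, 0.1716]
force: [-1.8, 0.2, 10.5]
opening: 0.0329
```

```bash
python3 -m jog '[{},{},{},{}]' 0.056|sed -n '2p;4,6p'; python3 -m jog '[{"dz": -0.01},{"dz": -0.03},{"dz": -0.07},{"dz": -0.09},{"dz": -0.09}]'|sed -n '2p'; python3 g.py ".426 .161 .22 .258"
```

```text
tool_pos: [0.5271, 0.344, 0.1698]
force: [0.2, 0.1, 0.2]
opening: 0.0548
gripper_force: 0.0
tool_pos: [0.5278, 0.3444, 0.2638]
t 25.4 tcp [0.5278 0.3444 0.2638] yaw -0.26 j [ 0.47  0.52  1.58 -0.    1.03  0.73]
.426 .161 .22 .258 -> [-0.2036 -0.0514  0.0428] [ 0.0052 -0.0026 -0.518 ]
```

```bash
python3 -m jog '[{"dx": -0.03,"dy": -0.008,"rz": -0.08},{"dx": -0.07,"dy": -0.018,"rz": -0.18},{"dx": -0.115,"dy": -0.029,"rz": -0.3},{"dx": -0.16,"dy": -0.04,"dz": 0.01,"rz": -0.42},{"dx": -0.19,"dy": -0.048,"dz": 0.03,"rz": -0.518},{"dx": -0.204,"dy": -0.051,"dz": 0.043,"rz": -0.518},{"dx": -0.204,"dy": -0.051,"dz": 0.043,"rz": -0.518},{"dx": -0.204,"dy": -0.051,"dz": 0.043,"rz": -0.518}]' 0.085|sed -n '2p;5p'
python3 - <<'E'
from h import *
from bench import bot
s=bot.sense();p=bot.camera("wrist"); im=p["img"]; o=im[:,:,::-1].copy()
cv2.polylines(o,[cv2.convexHull(proj(p,solid(.426,.161,0,DISH),s).round().astype(np.int32).reshape(-1,1,2))],True,(255,0,255),1)
cv2.imwrite("pics/w7.png",o)
# top: refit of the dish rack and dish1 with arm away
E
python3 g.py ".426 .161 .083 .258"
```

```text
tool_pos: [0.4258, 0.1602, 0.2171]
opening: 0.0849
t 26.3 tcp [0.426  0.1605 0.2173] yaw 0.258 j [ 0.22  0.36  2.05 -0.    0.73 -0.04]
.426 .161 .083 .258 -> [0.0005 0.     0.1343] [ 0.0007  0.     -0.0003]
```

View pics/w7.png

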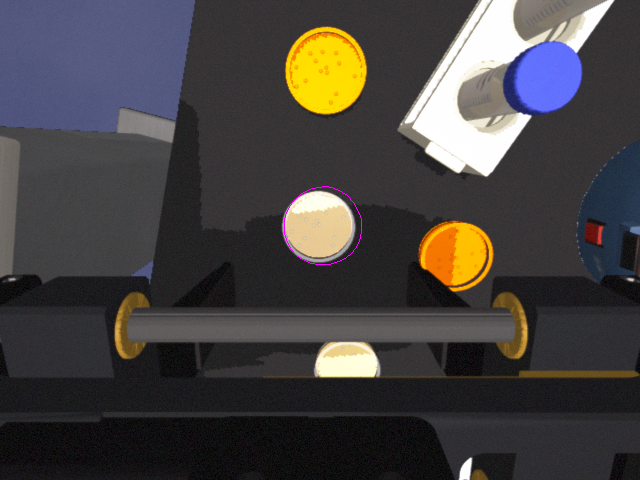

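Wrist view: the cream dish is at (319,226), within 2 mm of the model (322,225). The orange dishes at (326,70) and (456,255) are clear of the fingers.

```bash
python3 -m jog '[{"dy": -0.001,"dz": 0.035},{"dy": -0.002,"dz": 0.075},{"dy": -0.002,"dz": 0.105},{"dy": -0.002,"dz": 0.122},{"dy": -0.002,"dz": 0.13},{"dy": -0.002,"dz": 0.134},{"dy": -0.002,"dz": 0.134}]'|sed -n '2p;4p'; python3 -m jog '[{},{},{},{},{}]' 0.0 15|sed -n '2p;4,6p';  python3 -m jog '[{"dz": -0.01},{"dz": -0.03},{"dz": -0.07},{"dz": -0.1},{"dz": -0.1}]'|sed -n '2p;4,6p'; python3 g.py ".658 -.025 .19 .258"
```

```text
tool_pos: [0.4238, 0.1599, 0.0833]
force: [-0.2, 0.4, -0.1]
tool_pos: [0.4236, 0.1595, 0.0835]
force: [-1.9, -0.2, 6.8]
opening: 0.0642
gripper_force: 15.0
tool_pos: [0.4243, 0.1597, 0.1867]
force: [0.8, 0.0, -1.3]
opening: 0.0642
gripper_force: 15.0
t 28.0 tcp [0.4243 0.1597 0.1867] yaw 0.258 j [ 0.21  0.41  2.08 -0.    0.64 -0.04]
.658 -.025 .19 .258 -> [-0.2383  0.1789 -0.0021] [0.0062 0.0003 0.0001]
```

```bash
python3 -m jog '[{"dx": -0.02,"dy": 0.01,"dz": -0.01},{"dx": -0.055,"dy": 0.029,"dz": -0.03},{"dx": -0.095,"dy": 0.05,"dz": -0.03},{"dx": -0.135,"dy": 0.071,"dz": -0.03},{"dx": -0.175,"dy": 0.092,"dz": -0.03},{"dx": -0.215,"dy": 0.113,"dz": -0.03},{"dx": -0.255,"dy": 0.134,"dz": -0.03},{"dx": -0.29,"dy": 0.152,"dz": -0.03}]'|sed -n '2p;5p'; python3 -m jog '[{"dx": -0.03,"dy": 0.016},{"dx": -0.045,"dy": 0.024},{"dx": -0.049,"dy": 0.026},{"dx": -0.049,"dy": 0.026},{"dx": -0.049,"dy": 0.026}]'|sed -n '2p;5p'
cat > d.py <<'E'
import sys
from h import *
from bench import bot
s=bot.sense(); x,y,z=s["tool_pos"]; print(np.round([x,y,z],4))
p=bot.camera("wrist"); o=p["img"][:,:,::-1].copy()
rx,ry,yw=map(float,sys.argv[2:5]); c,n=np.cos(yw),np.sin(yw); A=np.array([[c,-n],[n,c]])
def poly(P,col,cl=True): cv2.polylines(o,[proj(p,P,s).round().astype(np.int32).reshape(-1,1,2)],cl,col,1)
q=np.array([[-.044,-.062],[.044,-.062],[.044,.062],[-.044,.062]]); poly(np.c_[q@A.T+[rx,ry],np.full(4,.008)],(0,255,0))
for a in(-1,1):
    for b in(-1,1):
        v=np.array([a*.0295,b*.0295])@A.T+[rx,ry]; poly(np.array([[*v,.008],[*v,.03]]),(255,0,255),False)
X=solid(x,y,0,DISH)+[0,0,z-.0835]
cv2.polylines(o,[cv2.convexHull(proj(p,X,s).round().astype(np.int32).reshape(-1,1,2))],True,(255,0,255),1)
cv2.imwrite("pics/"+sys.argv[1],o)
E
python3 d.py w8.png .658 -.025 .258
```

```text
tool_pos: [0.6453, -0.084, 0.2123]
opening: 0.0641
tool_pos: [0.6814, -0.122, 0.2128]
opening: 0.0641
[ 0.6814 -0.122   0.2128]
```

View pics/w8.png

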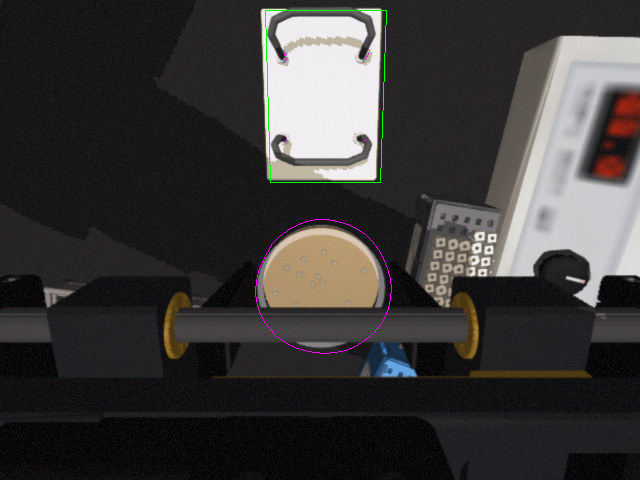

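Wrist view: the dish rack base spans (262–382, 10–181) with its uprights on the model. The held dish is centred at (320,287). Both are offset from the model by the same ~2 px, so the relative error is about 1 mm.

```bash
python3 g.py ".6576 -.0235 .21 .258"; python3 -m jog '[{"dx": 0.02},{"dx": 0.05,"dy": 0.001},{"dx": 0.08,"dy": 0.002},{"dx": 0.096,"dy": 0.002},{"dx": 0.101,"dy": 0.002},{"dx": 0.101,"dy": 0.002},{"dx": 0.101,"dy": 0.002}]'|sed -n '2p;5p'; python3 g.py ".6576 -.0235 .092 .258"
```

```text
t 29.4 tcp [ 0.6814 -0.1219  0.213 ] yaw 0.259 j [-0.27  0.66  1.46 -0.    1.02 -0.53]
.6576 -.0235 .21 .258 -> [0.1012 0.0021 0.003 ] [-0.0006 -0.0003  0.0008]
tool_pos: [0.6584, -0.0253, 0.2131]
opening: 0.0642
t 30.1 tcp [ 0.6584 -0.0253  0.2131] yaw 0.258 j [-0.14  0.62  1.55 -0.    0.97 -0.4 ]
.6576 -.0235 .092 .258 -> [ 0.002  -0.0003  0.1211] [ 0.0002  0.0003 -0.0003]
```

```bash
python3 -m jog '[{"dx": 0.001,"dz": 0.03},{"dx": 0.001,"dz": 0.06},{"dx": 0.001,"dz": 0.085},{"dx": 0.001,"dz": 0.1},{"dx": 0.001,"dz": 0.11},{"dx": 0.001,"dz": 0.116},{"dx": 0.001,"dz": 0.12},{"dx": 0.001,"dz": 0.121}]'|sed -n '2p;4,5p'; python3 -m jog '[{"dz": 0.001},{"dz": 0.001}]'|sed -n '2p;4,5p'
```

```text
tool_pos: [0.6582, -0.0238, 0.0924]
force: [0.1, -0.3, 0.1]
opening: 0.0644
tool_pos: [0.6582, -0.0237, 0.0916]
force: [-0.1, 0.4, 0.3]
opening: 0.0643
```

```bash
python3 -m jog '[{"dz": 0.001},{"dz": 0.001}]'|sed -n '2p;4,5p'; python3 -m jog '[{},{},{},{}]' 0.085|sed -n '2p;4,6p'; python3 -m jog '[{"dz": -0.01},{"dz": -0.04},{"dz": -0.08},{"dz": -0.12},{"dz": -0.13},{"dz": -0.13}]'|sed -n '2p'; python3 g.py ".4845 .0365 .217 .258"
```

```text
tool_pos: [0.6582, -0.0237, 0.0915]
force: [-2.9, -0.7, 10.4]
opening: 0.0638
tool_pos: [0.658, -0.0237, 0.09]
force: [1.0, 0.4, -0.2]
opening: 0.0847
gripper_force: 0.0
tool_pos: [0.6583, -0.0237, 0.2223]
t 32.2 tcp [ 0.6583 -0.0237  0.2223] yaw 0.258 j [-0.14  0.61  1.54 -0.    0.99 -0.39]
.4845 .0365 .217 .258 -> [ 0.1026 -0.1527  0.0046] [0.0034 0.0015 0.    ]
```

```bash
python3 -m jog '[{"dx": 0.025,"dy": -0.035},{"dx": 0.05,"dy": -0.075},{"dx": 0.08,"dy": -0.115},{"dx": 0.1,"dy": -0.146,"dz": 0.002},{"dx": 0.1025,"dy": -0.153,"dz": 0.005},{"dx": 0.1025,"dy": -0.153,"dz": 0.005},{"dx": 0.1025,"dy": -0.153,"dz": 0.005}]'|sed -n '2p'
python3 - <<'E'
from h import *
from bench import bot
s=bot.sense();p=bot.camera("wrist"); im=p["img"]
H,S,V=cv2.split(cv2.cvtColor(im,cv2.COLOR_RGB2HSV)); u=proj(p,[[.4845,.0365,.015]],s)[0]
m=comp((V>90),u); (c,r)=cv2.minEnclosingCircle(hullpts(m)); print(u,c,r,plane(p,c,.015,s))
t=bot.camera("top")["img"]; cv2.imwrite("pics/top2.png",cv2.resize(t[140:320,90:540,::-1],None,fx=1.7,fy=1.7))
E
python3 g.py ".4835 .0365 .0835 .258"
```

```text
tool_pos: [0.485, 0.036, 0.2146]
[321.48833721 228.28118159] (385.3409729003906, 194.7793426513672) 311.1630554199219 [[0.52673188 0.07603347]]
t 33.0 tcp [0.485  0.0359 0.2146] yaw 0.257 j [-0.06  0.4   1.98 -0.    0.76 -0.32]
.4835 .0365 .0835 .258 -> [ 0.001  -0.0013  0.1311] [ 0.0001  0.0001 -0.0006]
```

View pics/top2.png

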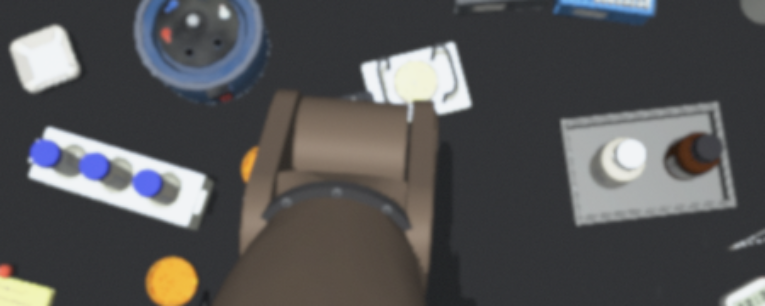

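Crop of the top view: three tubes upright in the rack at (45,152), (95,166) and (148,183). The first dish is between the wires at (415,80), and both bottles stand in the tray. Now the second dish.

```bash
python3 -m jog '[{"dx": 0.001,"dy": -0.001,"dz": 0.035},{"dx": 0.001,"dy": -0.001,"dz": 0.075},{"dx": 0.001,"dy": -0.001,"dz": 0.105},{"dx": 0.001,"dy": -0.001,"dz": 0.122},{"dx": 0.001,"dy": -0.001,"dz": 0.128},{"dx": 0.001,"dy": -0.001,"dz": 0.131},{"dx": 0.001,"dy": -0.001,"dz": 0.131}]'|sed -n '2p;4p'; python3 -m jog '[{},{},{},{},{}]' 0.0 15|sed -n '2p;4,6p';  python3 -m jog '[{"dz": -0.01},{"dz": -0.03},{"dz": -0.07},{"dz": -0.11},{"dz": -0.13},{"dz": -0.13}]'|sed -n '2p;4,6p'; python3 g.py ".6582 -.0237 .2128 .258"; python3 d.py w9.png .658 -.025 .258
```

```text
tool_pos: [0.4831, 0.0369, 0.0842]
force: [0.3, -0.6, 0.3]
tool_pos: [0.4829, 0.037, 0.0845]
force: [-1.5, -0.9, 6.3]
opening: 0.0637
gripper_force: 15.0
tool_pos: [0.4832, 0.0371, 0.2171]
force: [-0.1, 0.1, -0.7]
opening: 0.0642
gripper_force: 15.0
t 34.9 tcp [0.4832 0.0371 0.2171] yaw 0.258 j [-0.06  0.4   1.98 -0.    0.76 -0.32]
.6582 -.0237 .2128 .258 -> [-0.1034  0.1537  0.0053] [0.0051 0.0018 0.0001]
[0.4832 0.0371 0.2171]
```

View pics/w9.png

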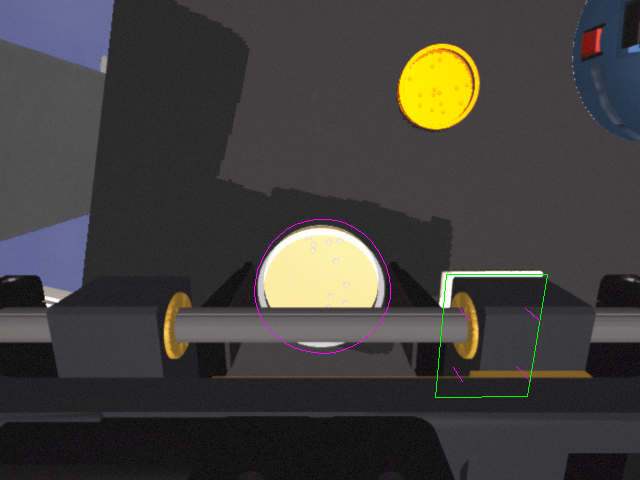

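The second dish is held like the first, centred at (321,287). Moving it over the stack.

```bash
python3 -m jog '[{"dx": -0.015,"dy": 0.02},{"dx": -0.04,"dy": 0.06},{"dx": -0.068,"dy": 0.1},{"dx": -0.09,"dy": 0.135},{"dx": -0.1,"dy": 0.15,"dz": 0.004},{"dx": -0.1035,"dy": 0.1535,"dz": 0.005},{"dx": -0.1035,"dy": 0.1535,"dz": 0.005},{"dx": -0.1035,"dy": 0.1535,"dz": 0.005}]'|sed -n '2p;5p'; python3 g.py ".6582 -.0237 .108 .258"
```

```text
tool_pos: [0.6564, -0.0235, 0.2085]
opening: 0.0639
t 35.7 tcp [ 0.6564 -0.0235  0.2085] yaw 0.258 j [-0.14  0.62  1.56 -0.    0.96 -0.39]
.6582 -.0237 .108 .258 -> [-0.0008  0.0019  0.1005] [-0.0016 -0.0006  0.0002]
```

```bash
python3 -m jog '[{"dy": 0.001,"dz": 0.03},{"dy": 0.001,"dz": 0.06},{"dy": 0.001,"dz": 0.08},{"dy": 0.001,"dz": 0.092},{"dy": 0.001,"dz": 0.097},{"dy": 0.001,"dz": 0.1},{"dy": 0.001,"dz": 0.1}]'|sed -n '2p;4,5p'; python3 -m jog '[{"dz": 0.001},{"dz": 0.001}]'|sed -n '2p;4,5p'
```

```text
tool_pos: [0.6586, -0.0236, 0.1096]
force: [0.3, 0.4, 0.4]
opening: 0.0642
tool_pos: [0.6586, -0.0236, 0.1087]
force: [0.0, -0.1, -0.9]
opening: 0.064
```

```bash
python3 -m jog '[{"dz": 0.001},{"dz": 0.002},{"dz": 0.002}]'|sed -n '2p;4,5p'; python3 -m jog '[{},{},{},{}]' 0.085|sed -n '2p;4,6p'; python3 -m jog '[{"dz": -0.01},{"dz": -0.04},{"dz": -0.08},{"dz": -0.12},{"dz": -0.15}]'|sed -n '2p';  python3 -m jog '[{"dx": -0.03,"dy": -0.03},{"dx": -0.06,"dy": -0.06},{"dx": -0.1,"dy": -0.1},{"dx": -0.12,"dy": -0.14},{"dx": -0.14,"dy": -0.17},{"dx": -0.14,"dy": -0.17},{"dx": -0.14,"dy": -0.17}]'|sed -n '2p'
python3 - <<'E'
from h import *
from bench import bot
a=bot.camera("top")["img"][150:280,90:540,::-1]; b=bot.camera("scene")["img"][170:350,120:460,::-1]
a=cv2.resize(a,(780,225)); b=cv2.resize(b,(680,360)); o=np.zeros((590,780,3),np.uint8); o[:225]=a; o[228:588,:680]=b; cv2.imwrite("pics/end.png",o)
E
```

```text
tool_pos: [0.6586, -0.0236, 0.1074]
force: [-4.1, 1.3, 11.7]
opening: 0.064
tool_pos: [0.6584, -0.0236, 0.1059]
force: [-0.0, 0.6, 0.2]
opening: 0.0841
gripper_force: 0.0
tool_pos: [0.6586, -0.0236, 0.2594]
tool_pos: [0.5296, -0.2029, 0.2569]
```

View pics/end.png

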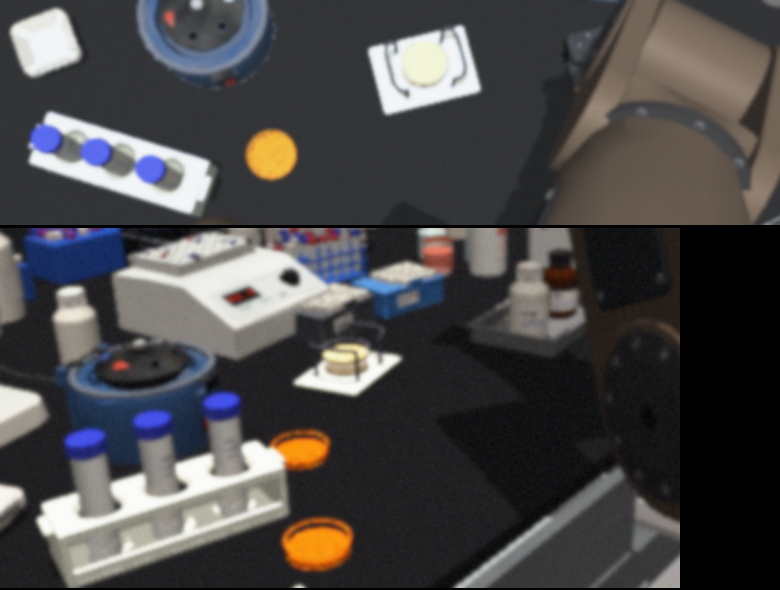

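The three tubes stand down on the rack floor. The dish stack at (345,358) is flat between the wires. The white bottle at (528,300) is upright in the tray beside the brown one, and the robot is clear of everything.

```bash
python3 -c "
from bench import bot
print(bot.job_done())"
```

```text
the job is handed in; nothing more can be done
None
```

I handed the job in, and the last pictures show both tubes in the rack wells, the two cream dishes stacked between the wires and the white bottle in the tray, all upright and released; no verdict came back.

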